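# Chock a row of tube offcuts against the bench stop

### The arm

A 6-joint arm with a two-finger parallel gripper is mounted at the origin on the work surface. World frame = base frame: x ahead of the robot, y to its left, z up, the work surface at z = 0. Lengths are in m, angles in rad, forces in N, time in s.
With the tool pointing down it reaches from about 0.275 to 0.85 m from the base axis. Payload 19 kg.
Tool frame: the origin (TCP) lies on the centre line of the jaws, within the pads' length; the fingertips stand 14 mm ahead of it and the grasp point (between the pads) lies 5 mm behind it; z points along the fingers, y is the line along which they close (so a half turn about z gives the same grasp; the last joint's range is limited). The gripper opens to 85 mm and grips with 20 to 120 N. Pads are 22 mm wide; open, the fingers measure 114 mm over their backs; the gripper's body (76 mm by 85 mm) begins 54 mm behind the grasp point. The pads swing forward as they close: fully open they stand 13 mm farther back than shut.
Start: joints at [-1.46, 0.15, 1.437, -0, 1.554, -0.134], TCP at [0.139, -0.558, 0.245] pointing down, gripper open.
Joint ranges: [-2.8, 2.8], [-0.68, 2.1], [0.12, 2.68], [-1.39, 4.53], [0.16, 2.79], [-2.81, 2.81]. Speed limits (rad/s): [1.89, 1.89, 2.22, 3.01, 3.01, 3.01].

### API

Orientations are given as [roll, pitch, yaw] about the fixed x, y, z axes, in that order (R = Rz(yaw) Ry(pitch) Rx(roll)).
In Python, from plant import sensors, viewer, ctrl gives the robot as it stands.
- The arm moves only by the shell command python3 -m inch 'ROWS' [OPENING] [FORCE]. ROWS is JSON, one flat list of numbers, 6 for each row, row after row: the shift along the tool's x, y, z in cm, then the turn, a rotation vector about the tool's x, y, z in rad. A call has exactly 10 rows; each row is the pose to reach, as a shift and turn from the pose commanded when the call began, along the tool's axes at that moment; what a row does not reach only later rows make up. A row lasts 1/12 s, in which the tool goes at most 41.7 mm and 7.16 degrees, less where a joint would pass 70% of its speed; a pose out of reach is approached as far as the arm can. A call with a gripper value outside its range is refused whole. OPENING is the finger opening in cm, from 0 to 8.54, set as the call begins (- or left out, the last holds). The fingers move at their own pace and stop on an object; FORCE is the grip in N (left out, the last holds). Time passes only in rows, so rows that repeat a pose let the fingers close, or fill a call up. It gives the time, the measured TCP pose, the force, the opening and the grip force at its end, in the units of the state.
- sensors.get_obs(): the state, without advancing time (a new reading comes with each control period).
- viewer.get_image(name): name is "scene" or "side" or "wrist"; returns a dict with "color" (480x640x3 uint8, red, green, blue), "K" (3x3 intrinsics, pixels), "cam_to_world" (4x4, takes a point from camera to world coordinates); the wrist camera has in their place "mount" (4x4, takes a point from camera to tool coordinates, whose origin is the TCP and whose axes are the flange's). Camera axes: x right, y up, looking along -z (the intrinsics and any distortion apply to the point x, -y, -z); pixel columns grow to the right and rows downward; lengths in m; the calibration is good to about 2 mm. A picture is of the moment at which its call begins: read the wrist's pose just before it. There is no depth.
- ctrl.hand_in(): hands the job in; it is judged then, once.
The state is a dict: "clock": time; "joint_positions": joint angles; "dq": joint speeds; "joint_efforts": joint torques, N m; "ee_pos": TCP position; "tool_rot": TCP orientation; "force": force on the tool from outside, world axes, zero at the start; "wrist_torque": the same for the moment, N m; "opening": finger opening in m; "finger_force": force on a finger pad.
Only numpy, scipy, OpenCV 4.12 (cv2) and the standard library are available. Lean on these libraries where they do the work, as an engineer would, in place of code of your own. Each camera call takes 0.05 s, during which the arm holds its last target. There are 200 camera calls.

### The job

Lay the three wide tube offcuts on their sides in one row against the middle of the steel angle, side by side and parallel to it: one lies there already, one is loose on the bench and one stands on end in the offcut box. Chock the row with the hardwood wedge, on its base and pushed up to the open side, sloping face to the tubes and centred on them, so that all three are tight against one another and the angle and none can roll away. Leave the slim offcuts and everything else where they are.

Things in the scene. Friction and masses are not known exactly. Their poses are not given: they have to be found in the camera images.
- stop_face (a point): The stop: a 30 x 30 x 5 mm steel angle, 320 mm long, held fast to the steel bench by two clamps. Point: the foot of its upright flange at bench level, half-way along, on the flat 30 mm high face against which the row lies. x points square into the face (away from the row and the robot), y along the angle, z up.
- clamp_1_foot (a point): Foot of the first bench clamp's upright bar (16 mm thick, 165 mm tall), 125 mm along the stop's -y and 65 mm behind its face. The clamp's grey arm and spindle (up to 150 mm high) press on the angle's flat leg, no nearer than 6 mm behind the face. Fixed.
- clamp_2_foot (a point): The same for the second clamp, 125 mm along the stop's +y.
- tube_a_center (a point): Steel tube offcut, 42 mm outside diameter, 96 mm long, closed flush at both ends with black plastic plugs, about 0.24 kg. Point: the middle of the tube. It already lies beside the stop, nearly parallel to it and 0 to 15 mm from touching. y runs along the tube. Tubes roll easily on the bench but come to rest by themselves.
- tube_b_center (a point): Steel tube offcut, 42 mm outside diameter, 96 mm long, closed flush at both ends with black plastic plugs, about 0.24 kg. Point: the middle of the tube. It lies loose on its side on the bench. y runs along the tube.
- tube_c_center (a point): Steel tube offcut, 42 mm outside diameter, 96 mm long, closed flush at both ends with black plastic plugs, about 0.24 kg. Point: the middle of the tube. It stands on end in the offcut box, middle one of three, and stands up 54 mm above the box walls. z runs along the tube.
- offcut_box: Narrow open sheet-steel box fixed to the bench, 62 mm (x) by 150 mm (y), 45 mm high, walls and floor 3 mm. Origin: centre of its underside. The three offcuts stand in it in a line along its y: the wide tube in the middle, a slim one 46 mm to either side, so there is finger room only across the box (along its x).
- chock_center (a point): The chock: a sawn hardwood wedge on its base, 60 mm (x) by 64 mm (y), 44 mm high at its upright back, about 0.1 kg. Point: the middle of the base outline, 22 mm above the base. x points to the thin nose, z up. The upright ends, 64 mm apart along y, can be gripped, best towards the back. Pushed up to a lying 42 mm tube, this point ends 41 mm short of the tube's middle.
- chock_nose (a point): Middle of the chock's nose edge at the base, 30 mm ahead (x) of chock_center and 22 mm below it, same axes. Side outline of the wedge, mm ahead of chock_center and height: nose (30, 0) to (30, 2), sloping face at 45 degrees up to (-12, 44), flat top to (-30, 44), upright back down to (-30, 0).
- slim_1_center (a point): Slim steel offcut, 27 mm diameter, 108 mm long, standing in the offcut box beside the wide tube (at the box's -y end). Not part of the row. Point: its middle.
- slim_2_center (a point): Another slim offcut like slim_1, at the box's +y end. Not part of the row. Point: its middle.
- tin_mark (a point): Round tin standing on the bench, 92 mm diameter, 114 mm tall. Bystander. Point: on its axis, 20 mm above its foot.
- magnet_mark (a point): Red welding magnet, 36 mm (x) by 70 mm (y), 29 mm high, lying beside the row's place. Bystander. Point: over its centre, 20 mm above the bench.
- brush_mark (a point): Wire brush lying bristles down, 200 mm along x (90 mm of head to +x, 110 mm of handle to -x), 26 mm wide, 37 mm high. Bystander. Point: 20 mm above the bench, where head and handle meet.
- block_mark (a point): Plain timber block, 90 mm (x) by 45 mm (y) by 35 mm high. Bystander. Point: over its centre, 20 mm above the bench.
Not all that is in view belongs to the job. Leave any pink or purple look-alike of the part that bears tube_b_center alone.

How it is judged:
By the outcome, as a careful person would: the job done as asked, in the order asked, and still so for the second after the job is handed in, with the robot touching nothing.
It also fails if it takes over 72 s, if anything falls off the work surface, if the arm or the gripper's body presses on something with over 40 N, if the wrist force passes 120 N, or if a joint passes its speed limit or range.

## Working session

There is one attempt and no reset: what is moved stays moved. The work goes in short steps, Python scripts to look and compute and a shell command to move; the robot and the scene stay as the last step left them, time stands still between calls to the robot, and variables do not carry over. Pictures are saved under pics/ and viewed, at most 10 in all, crops included, and the job is handed in when it is done.

```bash
ls; mkdir -p pics; cat > h.py <<'E'
import numpy as np,cv2
from plant import sensors,viewer,ctrl
from scipy.spatial.transform import Rotation as R
def snap(n):
    o=sensors.get_obs(); im=viewer.get_image(n)
    if 'cam_to_world' in im: T=np.array(im['cam_to_world'])
    else:
        W=np.eye(4);W[:3,3]=o['ee_pos'];W[:3,:3]=R.from_euler('xyz',o['tool_rot']).as_matrix() if np.size(o['tool_rot'])==3 else np.array(o['tool_rot'])
        T=W@np.array(im['mount'])
    return np.array(im['color']),np.array(im['K']),T,im
def ray(K,T,u,v):
    d=np.linalg.inv(K)@[u,v,1]; d=T[:3,:3]@np.array([d[0],-d[1],-d[2]]); return T[:3,3],d
def onz(K,T,u,v,z):
    p,d=ray(K,T,u,v); return p+d*(z-p[2])/d[2]
def proj(K,T,P):
    c=np.linalg.inv(T)@np.append(P,1); q=K@[c[0],-c[1],-c[2]]; return q[:2]/q[2]
E
python3 - <<'E'
from h import *
print(sensors.get_obs())
for n in ('scene','side','wrist'):
    c,K,T,im=snap(n); cv2.imwrite(f'pics/{n}0.png',c[:,:,::-1]); print(n,[k for k in im],K.round(1).tolist(),T.round(3).tolist())
    np.savez(f'pics/{n}0.npz',c=c,K=K,T=T)
E
```

```text
pics
{'clock': 0.0, 'joint_positions': array([-1.45997262e+00,  1.50938590e-01,  1.43801710e+00,  2.16104285e-05,
        1.55378071e+00, -1.33983922e-01]), 'dq': array([ 3.30523771e-04,  3.34423024e-06, -8.29635251e-04, -1.53171982e-03,
        1.66083486e-03,  9.20875175e-04]), 'joint_efforts': array([-3.28149807e-03, -7.13051963e+01, -5.70872712e+01, -4.30774326e-04,
        9.02462401e-03, -9.61332807e-05]), 'ee_pos': array([ 0.139334  , -0.55763328,  0.24470939]), 'tool_rot': array([-3.14046205e+00, -1.74197630e-04,  2.44807155e-01]), 'force': array([-1.57173253,  0.00727841, -1.39671965]), 'wrist_torque': array([-0.0038285 ,  0.00309845, -0.02202209]), 'finger_force': 0.0, 'opening': 0.08502969790410221}
scene ['color', 'K', 'cam_to_world'] [[537.3, 0.0, 320.4], [0.0, 537.3, 236.3], [0.0, 0.0, 1.0]] [[0.16, -0.529, 0.834, 1.738], [0.987, 0.076, -0.141, -0.219], [0.011, 0.845, 0.534, 0.824], [0.0, 0.0, 0.0, 1.0]]
side ['color', 'K', 'cam_to_world'] [[513.4, 0.0, 318.6], [0.0, 513.4, 229.8], [0.0, 0.0, 1.0]] [[0.998, 0.026, -0.065, 0.469], [-0.068, 0.595, -0.801, -0.943], [0.018, 0.804, 0.595, 0.722], [0.0, 0.0, 0.0, 1.0]]
wrist ['color', 'K', 'mount'] [[355.3, 0.0, 323.2], [0.0, 355.3, 241.4], [0.0, 0.0, 1.0]] [[0.244, 0.936, 0.255, 0.204], [-0.97, 0.235, 0.064, -0.54], [-0.001, -0.263, 0.965, 0.373], [0.0, 0.0, 0.0, 1.0]]
```

View pics/scene0.png

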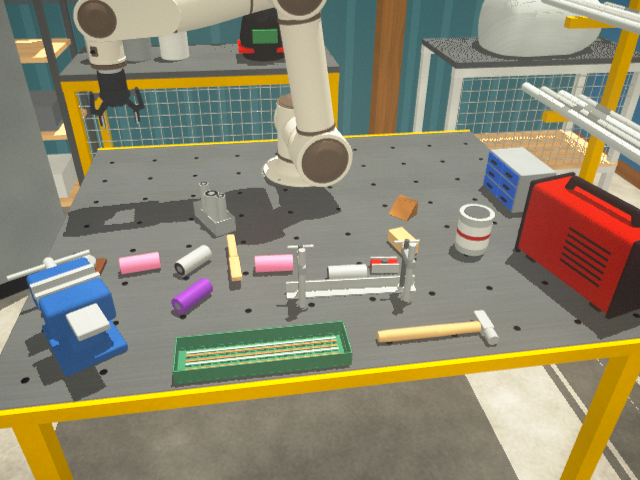

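View pics/side0.png

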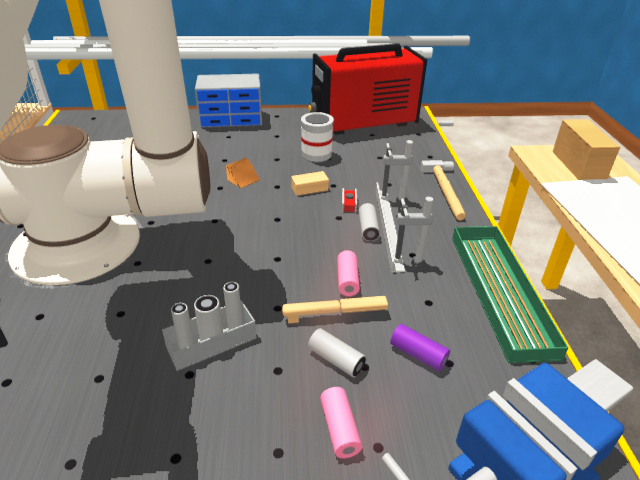

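Side view: tube_a is grey at (369,221) and the box is at (210,330) with the wide tube in the middle at (207,303). The chock is brown-orange at (242,172), the block is at (310,183), the magnet at (349,200) and the brush at (335,307). For tube_b the candidates are grey (337,352), pink (348,273), pink (341,420) and purple (420,346). The bare steel grey one at (337,352) fits, because the others are the pink/purple look-alikes.

```bash
python3 - <<'E'
from h import *
S={n:np.load(f'pics/{n}0.npz') for n in('scene','side','wrist')}
pts={'side':{'a':(369,221,.021),'b0':(316,338,.021),'b1':(356,365,.021),'chock':(242,172,.022),'block':(310,183,.02),'magnet':(349,200,.02),'brush':(340,307,.02),'tubeC':(207,302,.102),'s1':(180,308,.111),'s2':(232,286,.111),'angL':(399,266,.0),'angTopL':(397,262,.03),'angTopR':(379,184,.03),'pink':(348,273,.021),'tin':(317,152,.0)},
'scene':{'a':(347,272,.021),'b':(193,261,.021),'chock':(404,207,.022),'tubeC':(211,194,.102),'pink':(273,263,.021),'angL':(288,283,.03),'angR':(415,276,.03)}}
for n in pts:
  for k,(u,v,z) in pts[n].items(): print(n,k,onz(S[n]['K'],S[n]['T'],u,v,z).round(3))
c=S['side']['c'][310:400,280:470]; w=S['wrist']['c']
big=np.zeros((600,640,3),np.uint8); 
big[:480]=w; cc=cv2.resize(c,(252,120)); big[480:,:252]=cc
cv2.imwrite('pics/w0.png',big[:,:,::-1])
E
```

```text
side a [0.667 0.031 0.021]
side b0 [ 0.519 -0.322  0.021]
side b1 [ 0.583 -0.386  0.021]
side chock [0.358 0.27  0.022]
side block [0.538 0.21  0.02 ]
side magnet [0.631 0.125 0.02 ]
side brush [ 0.57  -0.246  0.02 ]
side tubeC [ 0.334 -0.304  0.102]
side s1 [ 0.293 -0.326  0.111]
side s2 [ 0.375 -0.276  0.111]
side angL [ 0.714 -0.109  0.   ]
side angTopL [ 0.702 -0.131  0.03 ]
side angTopR [0.715 0.182 0.03 ]
side pink [ 0.596 -0.151  0.021]
side tin [0.57  0.418 0.   ]
scene a [0.662 0.032 0.021]
scene b [ 0.556 -0.354  0.021]
scene chock [0.357 0.273 0.022]
scene tubeC [ 0.343 -0.302  0.102]
scene pink [ 0.595 -0.149  0.021]
scene angL [ 0.697 -0.122  0.03 ]
scene angR [0.715 0.194 0.03 ]
```

View pics/w0.png

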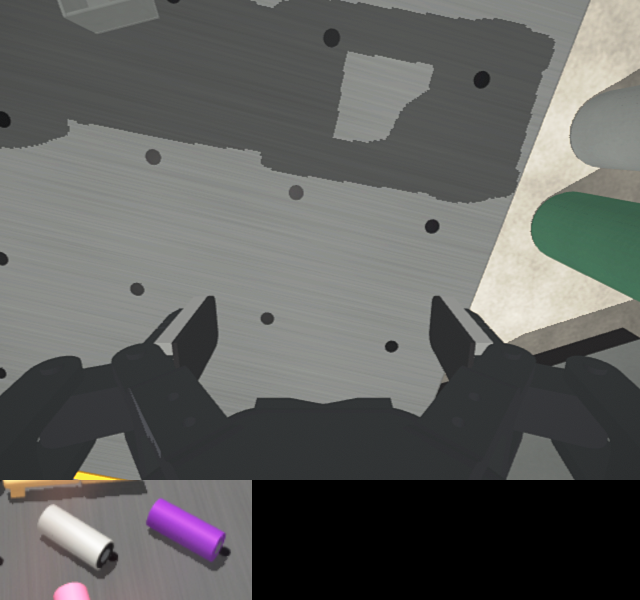

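Side crop: the grey tube_b is confirmed as bare steel, next to the purple look-alike. I'll go above the bench between tube_b and the stop for one look that takes in both.

```bash
python3 -m inch '[52.6,-29.1,-5.5,0,0,0.245,52.6,-29.1,-5.5,0,0,0.245,52.6,-29.1,-5.5,0,0,0.245,52.6,-29.1,-5.5,0,0,0.245,52.6,-29.1,-5.5,0,0,0.245,52.6,-29.1,-5.5,0,0,0.245,52.6,-29.1,-5.5,0,0,0.245,52.6,-29.1,-5.5,0,0,0.245,52.6,-29.1,-5.5,0,0,0.245,52.6,-29.1,-5.5,0,0,0.245]'
python3 - <<'E'
from h import *
o=sensors.get_obs();print(o['ee_pos'],o['tool_rot'],R.from_euler('xyz',o['tool_rot']).as_matrix().T@(np.array([.58,-.15,.3])-o['ee_pos']))
E
```

```text
clock: 0.98
ee_pos: [0.4401, -0.2768, 0.283]
tool_rot: [-3.142, -0.0, -0.0]
force: [1.4, -0.4, 0.3]
opening: 0.0857
finger_force: 0.0
[ 0.44009573 -0.27684815  0.28299311] [-3.14158300e+00 -6.94599737e-05 -2.51708935e-04] [ 0.13987352 -0.12688353 -0.01699595]
```

```bash
python3 -m inch '[14,-12.7,-1.7,0,0,0,14,-12.7,-1.7,0,0,0,14,-12.7,-1.7,0,0,0,14,-12.7,-1.7,0,0,0,14,-12.7,-1.7,0,0,0,14,-12.7,-1.7,0,0,0,14,-12.7,-1.7,0,0,0,14,-12.7,-1.7,0,0,0,14,-12.7,-1.7,0,0,0,14,-12.7,-1.7,0,0,0]'
python3 - <<'E'
from h import *
c,K,T,im=snap('wrist'); cv2.imwrite('pics/w1.png',c[:,:,::-1]); np.savez('pics/w1.npz',c=c,K=K,T=T)
E
```

```text
clock: 1.82
ee_pos: [0.5784, -0.1526, 0.2999]
tool_rot: [3.142, -0.0, -0.002]
force: [-0.8, 0.5, -0.7]
opening: 0.0854
finger_force: 0.0
```

View pics/w1.png

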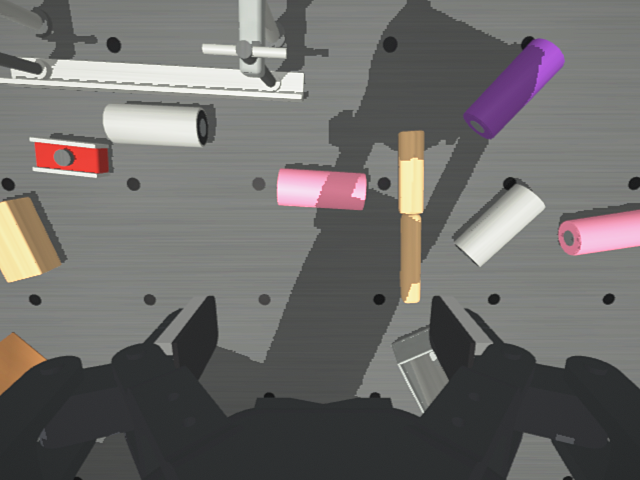

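Wrist view: tube_b's body spans (457,243) to (545,190), and tube_a lies at (155,125) with its black plug at (203,127). The stop's face foot runs from (0,83) to its -y end at (303,97). The magnet is at (70,157), the near pink look-alike at (321,190), the brush at (411,215) and the block at (25,240). I'll measure these now.

```bash
cat >> h.py <<'E'
def blobs(c,lo,hi,roi,amin=300):
    u0,v0,u1,v1=roi; m=np.zeros(c.shape[:2],np.uint8)
    m[v0:v1,u0:u1]=cv2.inRange(cv2.cvtColor(c,cv2.COLOR_RGB2HSV),np.array(lo),np.array(hi))[v0:v1,u0:u1]
    m=cv2.morphologyEx(m,cv2.MORPH_OPEN,np.ones((3,3)))
    cs,_=cv2.findContours(m,cv2.RETR_EXTERNAL,cv2.CHAIN_APPROX_NONE)
    return m,sorted([k for k in cs if cv2.contourArea(k)>amin],key=cv2.contourArea,reverse=True)
def tube(K,T,k,z=.021):
    b=cv2.boxPoints(cv2.minAreaRect(k)); e=[np.linalg.norm(b[1]-b[0]),np.linalg.norm(b[2]-b[1])]
    if e[0]>e[1]: p,q=(b[1]+b[2])/2,(b[0]+b[3])/2
    else: p,q=(b[0]+b[1])/2,(b[2]+b[3])/2
    P,Q=onz(K,T,*p,z),onz(K,T,*q,z); d=Q-P
    return (P+Q)/2,np.linalg.norm(d),np.degrees(np.arctan2(d[1],d[0])),min(e),b.round().tolist()
E
python3 - <<'E'
from h import *
d=np.load('pics/w1.npz');c,K,T=d['c'],d['K'],d['T']
hsv=cv2.cvtColor(c,cv2.COLOR_RGB2HSV)
for u,v in[(155,125),(203,127),(500,225),(500,300),(200,82),(200,88),(200,91),(200,95)]:print((u,v),hsv[v,u],end=' ')
print()
for n,roi in(('A',(90,98,225,155)),('B',(440,175,550,275))):
    m,ks=blobs(c,(0,0,165),(180,45,255),roi)
    for k in ks[:2]: print(n,cv2.contourArea(k),tube(K,T,k))
m,ks=blobs(c,(0,0,165),(180,45,255),(0,40,320,104))
# lower edge
us=np.arange(5,300,5); vs=np.array([np.nonzero(m[:103,u])[0].max() if m[:103,u].any() else 0 for u in us])
ok=[(u,v) for u,v in zip(us,vs) if not(95<u<215)]
l=cv2.fitLine(np.float32(ok),cv2.DIST_HUBER,0,.01,.01).ravel();f=lambda u:l[3]+(u-l[2])*l[1]/l[0]
print('edge',f(0),f(303)); print('foot',onz(K,T,0,f(0)+.5,0),onz(K,T,303,f(303)+.5,0), 'cam',T[:3,3])
x=np.nonzero(m[80:100].any(0))[0]; print('right end u',x[x<320].max())
for n,u,v,z in(('mag L',32,158,.015),('magR',108,158,.015),('pink',321,189,.021),('block',28,240,.03)):print(n,onz(K,T,u,v,z).round(3))
E
```

```text
(155, 125) [ 36   5 237] (203, 127) [90 11 90] (500, 225) [ 35   7 233] (500, 300) [ 30   4 122] (200, 82) [ 36   5 235] (200, 88) [ 39  11 162] (200, 91) [ 30   3 244] (200, 95) [ 39  13 140] 
A 3322.0 (array([0.66565358, 0.03626945, 0.021     ]), np.float64(0.10589860500360777), np.float64(-93.06885420588722), np.float32(37.44226), [[101.0, 141.0], [103.0, 104.0], [201.0, 109.0], [199.0, 147.0]])
B 2784.5 (array([ 0.55329264, -0.36035204,  0.021     ]), np.float64(0.10206424493195723), np.float64(136.54555980137738), np.float32(32.039593), [[457.0, 244.0], [525.0, 182.0], [547.0, 206.0], [479.0, 268.0]])
edge 82.00816 98.56029
foot [0.71218751 0.20855339 0.        ] [ 0.69485693 -0.12859146  0.        ] cam [ 0.64551431 -0.15100055  0.42854642]
right end u 303
mag L [0.631 0.179 0.015]
magR [0.631 0.093 0.015]
pink [ 0.596 -0.149  0.021]
block [0.539 0.191 0.03 ]
```

```bash
python3 -m inch '[-2.5,20.7,14,0,0,0.759,-2.5,20.7,14,0,0,0.759,-2.5,20.7,14,0,0,0.759,-2.5,20.7,14,0,0,0.759,-2.5,20.7,14,0,0,0.759,-2.5,20.7,14,0,0,0.759,-2.5,20.7,14,0,0,0.759,-2.5,20.7,14,0,0,0.759,-2.5,20.7,14,0,0,0.759,-2.5,20.7,14,0,0,0.759]' 6.5 60
cat >> h.py <<'E'
def rel(P):  # shift in tool axes, cm
    o=sensors.get_obs(); return (R.from_euler('xyz',o['tool_rot']).as_matrix().T@(np.array(P)-o['ee_pos'])*100).round(2)
E
python3 - <<'E'
from h import *
d=np.load('pics/w1.npz');c,K,T=d['c'],d['K'],d['T']
print(c[84:104,60,0],c[84:104,250,0])
c,K,T,im=snap('wrist'); np.savez('pics/w2.npz',c=c,K=K,T=T);cv2.imwrite('pics/w2.png',c[:,:,::-1])
p=proj(K,T,[.553,-.36,.021]);print(p)
u,v=p.astype(int);m,ks=blobs(c,(0,0,165),(180,45,255),(max(u-100,0),max(v-140,0),u+100,v+120))
for k in ks[:3]:
    t=tube(K,T,k);print(t,rel(t[0]))
E
```

```text
clock: 2.7
ee_pos: [0.5543, -0.3582, 0.1609]
tool_rot: [-3.141, -0.001, -0.758]
force: [-0.0, 0.1, -0.1]
opening: 0.0649
finger_force: 0.0
[238 238 126 135 134 104 126 130 128 128 129 128 125 122 125 126 128 129
 128 130] [238 236 236 241 242 151 136 177 247 245 246 250 186 141 142 137 129 131
 129 132]
[327.79696932 232.15915835]
(array([ 0.57524091, -0.37608552,  0.021     ]), np.float64(0.04122456575798142), np.float64(47.764336119367165), np.float32(43.549644), [[296.0, 176.0], [350.0, 175.0], [351.0, 219.0], [296.0, 220.0]]) [ 2.73 -0.11 14.01]
```

Lateral error is 1 mm and the angle is fine. Next: grasp tube_b and lift.

```bash
python3 -m inch '[0,-0.1,3.5,0,0,0,0,-0.1,7,0,0,0,0,-0.1,10,0,0,0,0,-0.1,12,0,0,0,0,-0.1,13,0,0,0,0,-0.1,13.8,0,0,0,0,-0.1,13.8,0,0,0,0,-0.1,13.8,0,0,0,0,-0.1,13.8,0,0,0,0,-0.1,13.8,0,0,0]' 6.5 60
python3 -m inch '[0,0,0,0,0,0,0,0,0,0,0,0,0,0,0,0,0,0,0,0,0,0,0,0,0,0,0,0,0,0,0,0,0,0,0,0,0,0,-1,0,0,0,0,0,-3,0,0,0,0,0,-6,0,0,0,0,0,-10,0,0,0]' 3.5 60
```

```text
clock: 3.58
ee_pos: [0.5552, -0.3583, 0.0232]
tool_rot: [-3.141, -0.002, -0.759]
force: [-0.2, 0.3, 0.6]
opening: 0.0651
finger_force: 0.0
clock: 4.42
ee_pos: [0.5536, -0.3572, 0.121]
tool_rot: [3.141, 0.004, -0.759]
force: [0.3, -0.6, -2.0]
opening: 0.0402
finger_force: 60.9
```

```bash
python3 -m inch '[-24,-31.3,-1,0,0,-2.28,-24,-31.3,-1,0,0,-2.28,-24,-31.3,-1,0,0,-2.28,-24,-31.3,-1,0,0,-2.28,-24,-31.3,-1,0,0,-2.28,-24,-31.3,-1,0,0,-2.28,-24,-31.3,-1,0,0,-2.28,-24,-31.3,-1,0,0,-2.28,-24,-31.3,-1,0,0,-2.28,-24,-31.3,-1,0,0,-2.28]'
python3 -c "
from h import *
o=sensors.get_obs();print(o['joint_positions'],rel([.595,.035,.13]),o['tool_rot'])
"
```

```text
clock: 5.25
ee_pos: [0.5959, 0.0386, 0.1327]
tool_rot: [-3.141, -0.001, 0.499]
force: [-0.2, -0.4, -1.3]
opening: 0.0399
finger_force: 61.0
[-6.48964546e-02  2.56738208e-01  1.54152839e+00  1.11623476e-03
  1.34273992e+00  1.00645161e+00] [-0.25  0.27  0.27] [-3.14098723e+00 -1.07678707e-03  4.99195889e-01]
```

```bash
python3 -m inch '[-0.2,0.3,0,0,0,-1.02,-0.2,0.3,0,0,0,-1.02,-0.2,0.3,0,0,0,-1.02,-0.2,0.3,0,0,0,-1.02,-0.2,0.3,0,0,0,-1.02,-0.2,0.3,0,0,0,-1.02,-0.2,0.3,0,0,0,-1.02,-0.2,0.3,0,0,0,-1.02,-0.2,0.3,0,0,0,-1.02,-0.2,0.3,0,0,0,-1.02]'
python3 - <<'E'
from h import *
c,K,T,im=snap('wrist'); np.savez('pics/w3.npz',c=c,K=K,T=T);cv2.imwrite('pics/w3.png',c[:,:,::-1]);o=sensors.get_obs();print(o['ee_pos'],o['tool_rot'])
E
```

```text
clock: 6.08
ee_pos: [0.5957, 0.0307, 0.1322]
tool_rot: [3.141, -0.0, 1.509]
force: [-0.4, -1.1, -2.4]
opening: 0.0402
finger_force: 60.8
[0.59567083 0.03064778 0.13213159] [ 3.14143816e+00 -7.55132336e-05  1.50678755e+00]
```

View pics/w3.png

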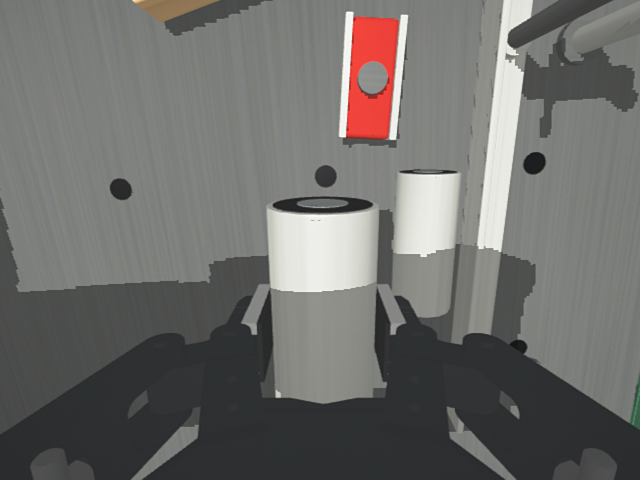

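```bash
python3 - <<'E'
from h import *
d=np.load('pics/w3.npz');K,T=d['K'],d['T']
print('B end',onz(K,T,323,213,.151),'A end',onz(K,T,428,173,.042),onz(K,T,428,170,.021),'A edges', onz(K,T,395,220,.021),onz(K,T,461,220,.021),'magnet near',onz(K,T,370,138,.02))
for v in(100,200,260):print('flange line',onz(K,T,{100:478,200:470,260:462}[v],v,0))
E
python3 -m inch '[0,0,4,0,0,0,0,0,7,0,0,0,0,0,9,0,0,0,0,0,10,0,0,0,0,0,10.5,0,0,0,0,0,10.8,0,0,0,0,0,10.85,0,0,0,0,0,10.85,0,0,0,0,0,10.85,0,0,0,0,0,10.85,0,0,0]'
```

```text
B end [0.59904683 0.0779332  0.151     ] A end [0.66283179 0.07804155 0.042     ] [0.66879322 0.07802648 0.021     ] A edges [0.64668205 0.04548031 0.021     ] [0.69204101 0.04271526 0.021     ] magnet near [0.63104615 0.10076848 0.02      ]
flange line [0.70825248 0.12148867 0.        ]
flange line [0.70607398 0.05252327 0.        ]
flange line [0.70213729 0.00612907 0.        ]
clock: 6.97
ee_pos: [0.5961, 0.0307, 0.0242]
tool_rot: [3.14, -0.0, 1.511]
force: [-0.0, -0.9, -1.4]
opening: 0.04
finger_force: 61.2
```

```bash
python3 -m inch '[0,0,0.1,0,0,0,0,0,0.1,0,0,0,0,0,0.1,0,0,0,0,0,0.1,0,0,0,0,0,0.1,0,0,0,0,0,-1,0,0,0,0,0,-4,0,0,0,0,0,-8,0,0,0,0,0,-12,0,0,0,0,0,-14,0,0,0]' 5.4 60
python3 - <<'E'
from h import *
c,K,T,im=snap('side'); cv2.imwrite('pics/s1.png',c[:,:,::-1]); print(rel([.334,-.304,.26]))
for u,v in((348,273),):print(0)
cv2.imwrite('pics/s1c.png',cv2.resize(c[150:330,280:460],None,fx=3,fy=3)[:,:,::-1])
E
```

```text
clock: 7.8
ee_pos: [0.5967, 0.0307, 0.1693]
tool_rot: [3.136, -0.0, 1.511]
force: [0.4, 0.8, 0.7]
opening: 0.0539
finger_force: 0.0
[-34.98 -24.23  -9.03]
0
```

View pics/s1c.png

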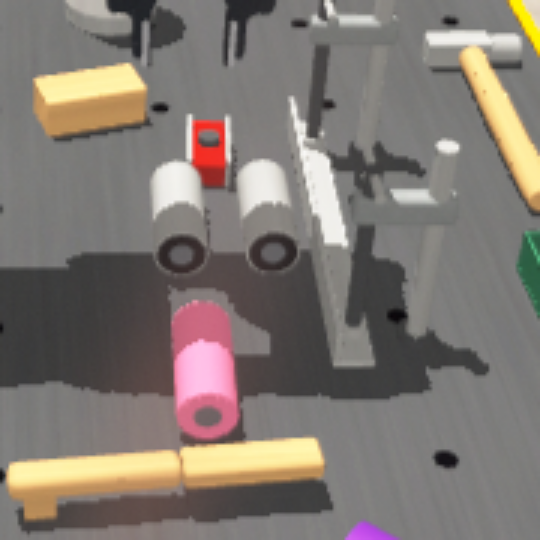

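tube_b lies parallel to tube_a at crop (180,215), undisturbed. Next is the box.

```bash
python3 -m inch '[-34.7,-24.5,-8,0,0,0.964,-34.7,-24.5,-8,0,0,0.964,-34.7,-24.5,-8,0,0,0.964,-34.7,-24.5,-8,0,0,0.964,-34.7,-24.5,-8,0,0,0.964,-34.7,-24.5,-8,0,0,0.964,-34.7,-24.5,-8,0,0,0.964,-34.7,-24.5,-8,0,0,0.964,-34.7,-24.5,-8,0,0,0.964,-34.7,-24.5,-8,0,0,0.964]' 8
python3 -m inch '[0,0,0,0,0,0,0,0,0,0,0,0,0,0,0,0,0,0,0,0,0,0,0,0,0,0,0,0,0,0,0,0,0,0,0,0,0,0,0,0,0,0,0,0,0,0,0,0,0,0,0,0,0,0,0,0,0,0,0,0]' 8
python3 - <<'E'
from h import *
c,K,T,im=snap('wrist'); np.savez('pics/w4.npz',c=c,K=K,T=T);cv2.imwrite('pics/w4.png',c[:,:,::-1])
E
```

```text
clock: 8.68
ee_pos: [0.3382, -0.29, 0.2418]
tool_rot: [3.14, -0.0, 0.546]
force: [1.2, -0.5, -0.2]
opening: 0.0799
finger_force: 0.0
clock: 9.52
ee_pos: [0.34, -0.2889, 0.2403]
tool_rot: [-3.141, -0.0, 0.547]
force: [0.8, 0.9, 0.2]
opening: 0.0803
finger_force: 0.0
```

View pics/w4.png

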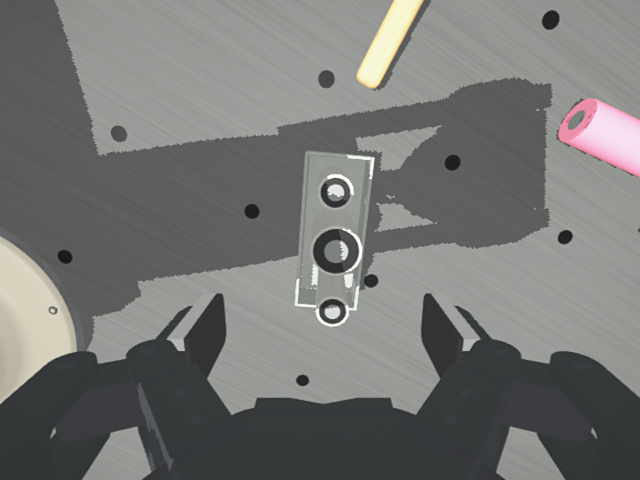

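Tops seen from above: slim_2 at (336,191), wide tube_c at (337,251) and slim_1 at (332,312).

```bash
python3 - <<'E'
from h import *
d=np.load('pics/w4.npz');K,T=d['K'],d['T']
C=onz(K,T,337,250,.099);a=onz(K,T,336,191,.111);b=onz(K,T,332,312,.111)
print(C,a,b,np.linalg.norm(a-b),np.arctan2(*(a-b)[1::-1]),(a+b)/2,sensors.get_obs()['joint_positions'])
C=(C+(a+b)/2)/2
print(rel([C[0],C[1],.082]))
E
```

```text
[ 0.33414367 -0.30423938  0.099     ] [ 0.37441287 -0.27768588  0.111     ] [ 0.29121044 -0.32584192  0.111     ] 0.09613349160155883 0.524671715404977 [ 0.33281166 -0.3017639   0.111     ] [-8.77580284e-01 -1.20632737e-01  1.72226142e+00  7.45541191e-05
  1.54010931e+00  1.46261784e-01]
[-1.28  0.86 15.84]
```

```bash
python3 -m inch '[-1.3,0.85,8,0,-0.524,0.02,-1.3,0.85,8,0,-0.524,0.02,-1.3,0.85,8,0,-0.524,0.02,-1.3,0.85,8,0,-0.524,0.02,-1.3,0.85,8,0,-0.524,0.02,-1.3,0.85,8,0,-0.524,0.02,-1.3,0.85,8,0,-0.524,0.02,-1.3,0.85,8,0,-0.524,0.02,-1.3,0.85,8,0,-0.524,0.02,-1.3,0.85,8,0,-0.524,0.02]' 8
python3 -c "
from h import *
o=sensors.get_obs();M=R.from_euler('xyz',o['tool_rot']).as_matrix();print(M.round(3),rel([.3335,-.303,.082]),o['joint_positions'])
"
```

```text
clock: 10.4
ee_pos: [0.3328, -0.3035, 0.1611]
tool_rot: [3.134, 0.522, 0.523]
force: [0.3, 0.1, 0.4]
opening: 0.08
finger_force: 0.0
[[ 0.751  0.502 -0.428]
 [ 0.433 -0.865 -0.255]
 [-0.499  0.006 -0.867]] [ 4.02 -0.06  6.81] [-0.59965858  0.10662708  1.74688532 -0.46989439  1.53040044  0.52405528]
```

```bash
python3 -m inch '[1,0,1.7,0,0,0,2,0,3.4,0,0,0,2.8,0,4.7,0,0,0,3.4,0,5.7,0,0,0,3.8,0,6.4,0,0,0,4,-0.05,6.8,0,0,0,4,-0.05,6.8,0,0,0,4,-0.05,6.8,0,0,0,4,-0.05,6.8,0,0,0,4,-0.05,6.8,0,0,0]' 8
python3 -m inch '[0,0,0,0,0,0,0,0,0,0,0,0,0,0,0,0,0,0,0,0,0,0,0,0,0,0,0,0,0,0,0,0,0,0,0,0,0,0,0,0,0,0,0,0,0,0,0,0,0,0,0,0,0,0,0,0,0,0,0,0]' 3.5 80
```

```text
clock: 11.23
ee_pos: [0.334, -0.3029, 0.0821]
tool_rot: [3.135, 0.523, 0.524]
force: [-0.5, -0.0, 0.1]
opening: 0.08
finger_force: 0.0
clock: 12.07
ee_pos: [0.3339, -0.3028, 0.082]
tool_rot: [3.135, 0.524, 0.524]
force: [1.3, 0.3, 6.9]
opening: 0.0401
finger_force: 79.8
```

```bash
python3 -m inch '[-0.5,0,-0.87,0,0,0,-1.5,0,-2.6,0,0,0,-2.5,0,-4.33,0,0,0,-4,0,-6.93,0,0,0,-5.5,0,-9.5,0,0,0,-7,0,-12.1,0,0,0,-8.5,0,-14.7,0,0,0,-8.5,0,-14.7,0,0,0,-8.5,0,-14.7,0,0,0,-8.5,0,-14.7,0,0,0]'
cat >> h.py <<'E'
def R0(psi,th): return R.from_euler('z',psi)*R.from_euler('x',np.pi)*R.from_euler('y',th)
def to(P,psi,th):
    o=sensors.get_obs(); C=R.from_euler('xyz',o['tool_rot']); return rel(P),(C.inv()*R0(psi,th)).as_rotvec().round(3)
E
python3 -c "
from h import *
for th in(-.2,.2,.6,1.047):print(to([.498,.009,.2],1.52,th))
print(sensors.get_obs()['joint_positions'])
"
```

```text
clock: 12.9
ee_pos: [0.333, -0.3017, 0.2509]
tool_rot: [3.136, 0.524, 0.525]
force: [1.5, -0.2, -2.7]
opening: 0.0403
finger_force: 81.1
(array([ 28.4 , -18.56, -10.62]), array([-0.349,  0.299, -0.933]))
(array([ 28.4 , -18.56, -10.62]), array([-0.159,  0.665, -1.   ]))
(array([ 28.4 , -18.56, -10.62]), array([ 0.044,  1.028, -1.042]))
(array([ 28.4 , -18.56, -10.62]), array([ 0.287,  1.431, -1.056]))
[-0.5958362   0.04315033  1.62708383 -0.47382448  1.69698703  0.44193036]
```

```bash
python3 -m inch '[28.4,-18.6,-10.6,0.287,1.431,-1.056,28.4,-18.6,-10.6,0.287,1.431,-1.056,28.4,-18.6,-10.6,0.287,1.431,-1.056,28.4,-18.6,-10.6,0.287,1.431,-1.056,28.4,-18.6,-10.6,0.287,1.431,-1.056,28.4,-18.6,-10.6,0.287,1.431,-1.056,28.4,-18.6,-10.6,0.287,1.431,-1.056,28.4,-18.6,-10.6,0.287,1.431,-1.056,28.4,-18.6,-10.6,0.287,1.431,-1.056,28.4,-18.6,-10.6,0.287,1.431,-1.056]'
python3 -c "
from h import *
print(to([.498,.009,.2],1.52,1.047));print(sensors.get_obs()['joint_positions'])
"
```

```text
clock: 13.73
ee_pos: [0.4984, 0.0125, 0.199]
tool_rot: [-2.934, -0.576, 1.127]
force: [-0.2, -0.4, -2.0]
opening: 0.04
finger_force: 81.3
(array([-0.22,  0.06, -0.29]), array([ 0.085,  0.433, -0.318]))
[-0.47502342  0.07723735  1.72799897  0.55406809  1.59686245 -0.15292133]
```

```bash
python3 -m inch '[-0.2,0,-0.3,0.085,0.433,-0.318,-0.2,0,-0.3,0.085,0.433,-0.318,-0.2,0,-0.3,0.085,0.433,-0.318,-0.2,0,-0.3,0.085,0.433,-0.318,-0.2,0,-0.3,0.085,0.433,-0.318,-0.2,0,-0.3,0.085,0.433,-0.318,-0.2,0,-0.3,0.085,0.433,-0.318,-0.2,0,-0.3,0.085,0.433,-0.318,-0.2,0,-0.3,0.085,0.433,-0.318,-0.2,0,-0.3,0.085,0.433,-0.318]'
python3 - <<'E'
from h import *
print(to([.498,.009,.024],1.52,1.047));o=sensors.get_obs();print(o['joint_positions'],R.from_euler('xyz',o['tool_rot']).as_matrix().round(3))
c,K,T,im=snap('side'); np.savez('pics/s2.npz',c=c,K=K,T=T);cv2.imwrite('pics/s2.png',cv2.resize(c[90:350,120:440],None,fx=2,fy=2)[:,:,::-1])
E
```

```text
clock: 14.57
ee_pos: [0.4971, 0.0062, 0.2019]
tool_rot: [-3.139, -1.039, 1.513]
force: [0.2, -0.5, -2.1]
opening: 0.04
finger_force: 81.3
(array([-15.19,   0.1 ,   9.26]), array([ 0.003,  0.007, -0.004]))
[-0.6338945   0.24115092  1.74530676  0.83436992  1.79997837 -0.66444   ] [[ 0.029  0.998  0.047]
 [ 0.506 -0.056  0.861]
 [ 0.862 -0.002 -0.507]]
```

View pics/s2.png

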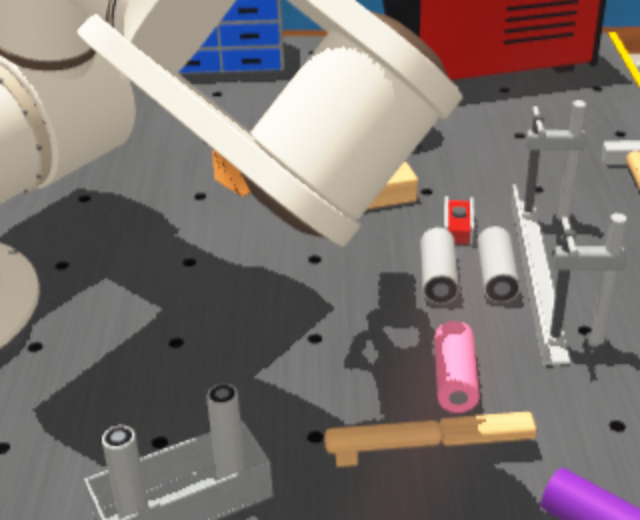

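```bash
python3 - <<'E'
from h import *
d=np.load('pics/s2.npz');K,T=d['K'],d['T'];o=sensors.get_obs();M=R.from_euler('xyz',o['tool_rot']).as_matrix()
print('tool back',[(o['ee_pos']-M[:,2]*b).round(3) for b in(.1,.2,.3)])
for u,v in((292,211),(300,204),(255,180)):
  p,q=ray(K,T,u,v)
  for y in(-.1,-.2,-.3):print((u,v),(p+q*(y-p[1])/q[1]).round(3))
E
```

```text
tool back [array([ 0.492, -0.08 ,  0.253]), array([ 0.488, -0.166,  0.303]), array([ 0.483, -0.252,  0.354])]
(292, 211) [ 0.484 -0.1    0.145]
(292, 211) [ 0.482 -0.2    0.213]
(292, 211) [ 0.48  -0.3    0.282]
(300, 204) [ 0.5   -0.1    0.161]
(300, 204) [ 0.496 -0.2    0.228]
(300, 204) [ 0.493 -0.3    0.294]
(255, 180) [ 0.415 -0.1    0.218]
(255, 180) [ 0.421 -0.2    0.278]
(255, 180) [ 0.428 -0.3    0.338]
```

```bash
python3 -m inch '[-1.5,0,0.9,0,0,0,-3.5,0,2.1,0,0,0,-5.5,0,3.3,0,0,0,-7.5,0,4.5,0,0,0,-9.5,0.1,5.7,0,0,0,-11,0.1,6.7,0,0,0,-12,0.1,7.3,0,0,0,-13,0.1,7.9,0,0,0,-13,0.1,7.9,0,0.007,0,-13,0.1,7.9,0,0.007,0]'
python3 - <<'E'
from h import *
print(to([.498,.009,.024],1.52,1.047));print(sensors.get_obs()['force'])
c,K,T,im=snap('side'); np.savez('pics/s3.npz',c=c,K=K,T=T);cv2.imwrite('pics/s3.png',cv2.resize(c[120:380,180:500],None,fx=2,fy=2)[:,:,::-1])
c,K,T,im=snap('scene'); np.savez('pics/c3.npz',c=c,K=K,T=T)
a=cv2.resize(np.load('pics/s3.npz')['c'][150:390,170:490],(400,300));b=cv2.resize(c[130:310,150:390],(400,300))
cv2.imwrite('pics/j3.png',np.hstack([a,b])[:,:,::-1])
E
```

```text
clock: 15.45
ee_pos: [0.498, 0.0082, 0.0496]
tool_rot: [-3.137, -1.049, 1.511]
force: [0.7, -0.2, -1.8]
opening: 0.04
finger_force: 81.3
(array([-2.18, -0.  ,  1.34]), array([ 0.003, -0.002, -0.004]))
[ 0.6929297  -0.20494964 -1.77306299]
```

View pics/j3.png

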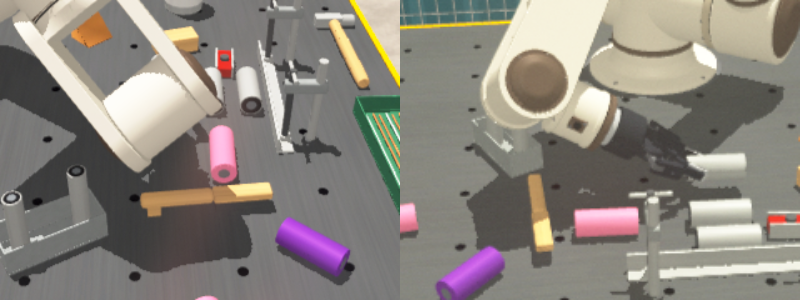

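The tube is held level, still about 25 mm above the bench, and the wrist is well clear of everything. I'll lower it the rest of the way.

```bash
python3 -m inch '[-0.5,0,0.3,0,0,0,-1,0,0.6,0,0,0,-1.5,0,0.9,0,0,0,-1.8,0,1.1,0,0,0,-2,0,1.25,0,0,0,-2.15,0,1.32,0,0,0,-2.15,0,1.32,0,0,0,-2.15,0,1.32,0,0,0,-2.15,0,1.32,0,0,0,-2.15,0,1.32,0,0,0]'
python3 -m inch '[-0.05,0,0.03,0,0,0,-0.1,0,0.05,0,0,0,-0.13,0,0.08,0,0,0,-0.17,0,0.1,0,0,0,-0.2,0,0.12,0,0,0,-0.2,0,0.12,0,0,0,-0.2,0,0.12,0,0,0,-0.2,0,0.12,0,0,0,-0.2,0,0.12,0,0,0,-0.2,0,0.12,0,0,0]'
```

```text
clock: 16.38
ee_pos: [0.4979, 0.0089, 0.0242]
tool_rot: [-3.138, -1.048, 1.512]
force: [-0.9, 0.5, -1.7]
opening: 0.0399
finger_force: 81.7
clock: 17.22
ee_pos: [0.498, 0.0089, 0.0237]
tool_rot: [-3.14, -1.051, 1.514]
force: [-8.7, -8.1, 27.1]
opening: 0.0398
finger_force: 83.6
```

```bash
python3 -m inch '[0.05,0,-0.03,0,0,0,0.1,0,-0.06,0,0,0,0.1,0,-0.06,0,0,0,0.1,0,-0.06,0,0,0,0.1,0,-0.06,0,0,0,0.8,0,-0.5,0,0,0,2.6,0,-1.5,0,0,0,5.2,0,-3,0,0,0,8.6,0,-5,0,0,0,12,0,-7,0,0,0]' 5.6
python3 - <<'E'
from h import *
o=sensors.get_obs()
c,K,T,im=snap('scene');np.savez('pics/c4.npz',c=c,K=K,T=T)
u,v=proj(K,T,[.5,.04,.021]);print(u,v)
m,ks=blobs(c,(0,0,165),(180,45,255),(int(u)-45,int(v)-25,int(u)+45,int(v)+25),60)
for k in ks:print(cv2.contourArea(k),tube(K,T,k))
print(to([.42,.04,.16],-.05,0),o['joint_positions'])
E
```

```text
clock: 18.05
ee_pos: [0.4976, 0.0085, 0.1625]
tool_rot: [-3.135, -1.049, 1.509]
force: [0.5, -0.7, 0.9]
opening: 0.0559
finger_force: 0.0
338.01351924537096 237.8986567016946
344.0 (array([0.5823797 , 0.03513077, 0.021     ]), np.float64(0.09577255733075724), np.float64(-98.256572828591), np.float32(11.0), [[324.0, 249.0], [360.0, 249.0], [360.0, 260.0], [324.0, 260.0]])
291.5 (array([0.48566714, 0.04701208, 0.021     ]), np.float64(0.0928488649511875), np.float64(-98.17966476051063), np.float32(10.0), [[323.0, 230.0], [356.0, 230.0], [356.0, 240.0], [323.0, 240.0]])
(array([ 0.6 , -8.1 ,  2.87]), array([-0.809, -0.819,  1.411])) [-0.63169304  0.29369661  1.77726118  0.82924683  1.7481452  -0.72390834]
```

```bash
python3 -m inch '[0.6,-7.5,2.9,-0.809,-0.819,1.411,0.6,-7.5,2.9,-0.809,-0.819,1.411,0.6,-7.5,2.9,-0.809,-0.819,1.411,0.6,-7.5,2.9,-0.809,-0.819,1.411,0.6,-7.5,2.9,-0.809,-0.819,1.411,0.6,-7.5,2.9,-0.809,-0.819,1.411,0.6,-7.5,2.9,-0.809,-0.819,1.411,0.6,-7.5,2.9,-0.809,-0.819,1.411,0.6,-7.5,2.9,-0.809,-0.819,1.411,0.6,-7.5,2.9,-0.809,-0.819,1.411]' 6
python3 -c "
from h import *
print(to([.43,.045,.16],-.051,0))"
```

```text
clock: 18.93
ee_pos: [0.4246, 0.0405, 0.1526]
tool_rot: [-2.933, -0.324, 0.394]
force: [-0.5, -0.7, -0.6]
opening: 0.0598
finger_force: 0.0
(array([ 0.87, -0.31, -0.43]), array([-0.275, -0.272,  0.473]))
```

```bash
python3 -m inch '[0.9,-0.3,-0.4,-0.275,-0.272,0.473,0.9,-0.3,-0.4,-0.275,-0.272,0.473,0.9,-0.3,-0.4,-0.275,-0.272,0.473,0.9,-0.3,-0.4,-0.275,-0.272,0.473,0.9,-0.3,-0.4,-0.275,-0.272,0.473,0.9,-0.3,-0.4,-0.275,-0.272,0.473,0.9,-0.3,-0.4,-0.275,-0.272,0.473,0.9,-0.3,-0.4,-0.275,-0.272,0.473,0.9,-0.3,-0.4,-0.275,-0.272,0.473,0.9,-0.3,-0.4,-0.275,-0.272,0.473]' 6
python3 - <<'E'
from h import *
o=sensors.get_obs()
c,K,T,im=snap('wrist');np.savez('pics/w5.npz',c=c,K=K,T=T);cv2.imwrite('pics/w5.png',c[:,:,::-1])
for P in([.5,.04,.021],[.595,.03,.021],[.666,.03,.021]):print(proj(K,T,P).round())
m,ks=blobs(c,(0,0,165),(180,45,255),(200,0,460,480),500)
for k in ks:print(cv2.contourArea(k),tube(K,T,k))
E
```

```text
clock: 19.77
ee_pos: [0.4302, 0.0448, 0.1588]
tool_rot: [-3.137, -0.0, -0.044]
force: [0.1, 0.3, 0.2]
opening: 0.0595
finger_force: 0.0
[328. 140.]
[338. -12.]
[ 334. -149.]
4002.5 (array([0.50216694, 0.06223823, 0.021     ]), np.float64(0.0612613020382086), np.float64(87.51980682961928), np.float32(59.0), [[255.0, 109.0], [340.0, 109.0], [340.0, 168.0], [255.0, 168.0]])
1791.5 (array([0.58288309, 0.04927044, 0.021     ]), np.float64(0.0627424884455253), np.float64(87.45416108458711), np.float32(21.0), [[262.0, 0.0], [357.0, 0.0], [357.0, 21.0], [262.0, 21.0]])
```

View pics/w5.png

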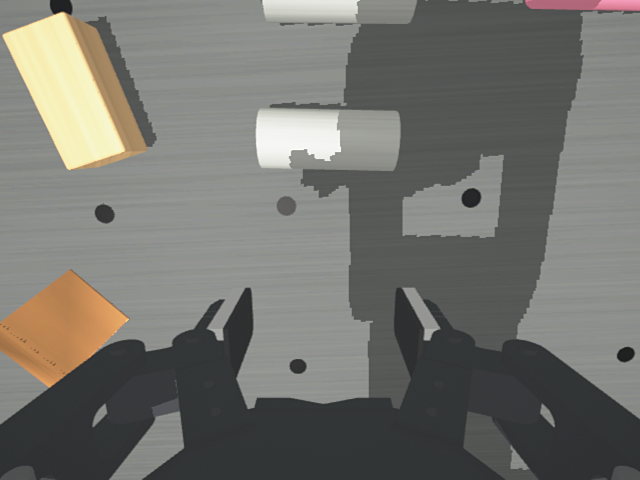

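tube_c lies at (328,139), centred and parallel to the row; tube_b is at the top edge (340,10), the block at (75,90) and the chock at (62,325). Next: lower behind tube_c and push the row up to the stop with two fingertips.

```bash
python3 -m inch '[0,0.1,3,0,0,0.007,0,0.1,6,0,0,0.007,0,0.1,9,0,0,0.007,0,0.1,11,0,0,0.007,0,0.1,12.5,0,0,0.007,0,0.1,13.5,0,0,0.007,0,0.1,14,0,0,0.007,0,0.1,14,0,0,0.007,0,0.1,14,0,0,0.007,0,0.1,14,0,0,0.007]' 6
python3 -m inch '[1,0,0,0,0,0,2,0,0,0,0,0,2.7,0,0,0,0,0,3.3,0,0,0,0,0,3.8,0,0,0,0,0,4.3,0,0,0,0,0,4.8,0,0,0,0,0,5.3,0,0,0,0,0,5.8,0,0,0,0,0,6.3,0,0,0,0,0]' 6
python3 -m inch '[0.5,0,0,0,0,0,1,0,0,0,0,0,1.5,0,0,0,0,0,2,0,0,0,0,0,2.5,0,0,0,0,0,3,0,0,0,0,0,3.4,0,0,0,0,0,3.8,0,0,0,0,0,4.2,0,0,0,0,0,4.6,0,0,0,0,0]' 6
```

```text
clock: 20.65
ee_pos: [0.431, 0.0446, 0.0197]
tool_rot: [-3.138, -0.001, -0.052]
force: [-0.3, -0.5, 0.6]
opening: 0.0602
finger_force: 0.0
clock: 21.48
ee_pos: [0.4937, 0.0414, 0.0187]
tool_rot: [-3.138, 0.001, -0.052]
force: [-0.7, 0.7, 0.8]
opening: 0.0597
finger_force: 0.1
clock: 22.32
ee_pos: [0.5396, 0.039, 0.0186]
tool_rot: [-3.138, 0.001, -0.052]
force: [-0.9, -0.6, 0.1]
opening: 0.0602
finger_force: 0.0
```

```bash
python3 -m inch '[0.3,0,0,0,0,0,0.6,0,0,0,0,0,0.8,0,0,0,0,0,1,0,0,0,0,0,1.2,0,0,0,0,0,1.4,0,0,0,0,0,1.5,0,0,0,0,0,1.6,0,0,0,0,0,1.7,0,0,0,0,0,1.8,0,0,0,0,0]' 6
python3 -m inch '[0.05,0,0,0,0,0,0.1,0,0,0,0,0,0.15,0,0,0,0,0,0.2,0,0,0,0,0,0.25,0,0,0,0,0,0.3,0,0,0,0,0,0.35,0,0,0,0,0,0.4,0,0,0,0,0,0.4,0,0,0,0,0,0.4,0,0,0,0,0]' 6
```

```text
clock: 23.15
ee_pos: [0.5572, 0.0381, 0.0186]
tool_rot: [-3.138, 0.001, -0.052]
force: [-2.0, -0.3, 1.0]
opening: 0.0599
finger_force: 0.7
clock: 23.98
ee_pos: [0.5614, 0.0379, 0.0187]
tool_rot: [-3.138, 0.0, -0.052]
force: [-0.1, 0.1, 0.3]
opening: 0.0599
finger_force: 0.0
```

```bash
for i in 1 2; do python3 -m inch '[0.05,0,0,0,0,0,0.1,0,0,0,0,0,0.15,0,0,0,0,0,0.2,0,0,0,0,0,0.2,0,0,0,0,0,0.2,0,0,0,0,0,0.2,0,0,0,0,0,0.2,0,0,0,0,0,0.2,0,0,0,0,0,0.2,0,0,0,0,0]' 6 | grep -E 'force|pos'; done
```

```text
ee_pos: [0.563, 0.0378, 0.0185]
force: [-4.6, 0.0, -2.1]
finger_force: 2.3
ee_pos: [0.5633, 0.0378, 0.0183]
force: [-20.8, 0.6, 8.2]
finger_force: 10.2
```

The row is tight: the fingertips met 20 N just where the geometry puts the contact. I'll back off, recheck the row and go look at the chock.

```bash
python3 -m inch '[-1,0,0,0,0,0,-3,0,0,0,0,0,-5,0,-1,0,0,0,-7,0,-4,0,0,0,-7,0,-8,0,0,0,-7,0,-12,0,0,0,-7,0,-16,0,0,0,-7,0,-20,0,0,0,-7,0,-24,0,0,0,-7,0,-24,0,0,0]' 8
python3 - <<'E'
from h import *
c,K,T,im=snap('wrist');np.savez('pics/w6.npz',c=c,K=K,T=T);cv2.imwrite('pics/w6.png',c[:,:,::-1])
print(T[:3,3],proj(K,T,[.595,.035,.021]),proj(K,T,[.637,.033,.021]),proj(K,T,[.679,.031,.021]))
u=int(proj(K,T,[.637,.05,.021])[0])
g=c.max(2)
for du in(-30,0,30,60):print(u+du,g[:200:2,u+du].tolist())
print(rel([.335,.262,.26]))
E
```

```text
clock: 26.48
ee_pos: [0.4973, 0.0404, 0.2669]
tool_rot: [-3.139, -0.011, -0.052]
force: [0.8, 0.5, 1.4]
opening: 0.0796
finger_force: 0.0
[0.56278333 0.03830382 0.39629843] [325.73786933 115.35012354] [325.68520049  69.49312414] [325.62918668  20.72377108]
278 [213, 220, 221, 225, 229, 234, 238, 241, 243, 244, 242, 239, 236, 232, 222, 220, 216, 206, 202, 191, 181, 165, 142, 125, 124, 130, 127, 127, 130, 128, 130, 129, 132, 129, 125, 126, 128, 127, 127, 127, 131, 130, 130, 129, 133, 135, 130, 149, 185, 202, 211, 219, 225, 230, 235, 238, 242, 242, 239, 237, 236, 235, 233, 231, 221, 218, 213, 202, 176, 134, 132, 131, 131, 133, 131, 130, 130, 130, 128, 125, 127, 125, 131, 132, 132, 131, 127, 128, 125, 129, 128, 128, 128, 131, 127, 131, 128, 131, 132, 131]
308 [212, 218, 221, 224, 228, 231, 234, 239, 242, 243, 242, 240, 236, 232, 225, 222, 217, 212, 205, 194, 185, 170, 152, 171, 183, 207, 212, 215, 223, 227, 229, 233, 238, 243, 243, 241, 237, 234, 229, 225, 221, 217, 214, 205, 189, 180, 147, 133, 181, 198, 208, 217, 223, 228, 232, 237, 240, 241, 240, 239, 236, 235, 234, 231, 222, 219, 215
[... 457 characters left out ...]
239, 238, 239, 237, 237, 239, 234, 128, 130, 131, 125, 123, 99, 77, 80, 80, 78, 80, 78, 78, 78, 77, 86, 135, 132, 131, 130, 127, 129, 124, 128, 128, 131, 128, 129, 127, 126, 128, 128, 125, 128, 126, 132]
368 [207, 214, 217, 225, 228, 229, 232, 234, 236, 238, 238, 234, 235, 235, 233, 143, 134, 201, 191, 123, 122, 122, 117, 133, 133, 138, 138, 135, 138, 140, 144, 144, 145, 149, 146, 142, 136, 132, 133, 131, 130, 128, 127, 122, 123, 121, 117, 119, 135, 139, 139, 138, 140, 143, 145, 148, 152, 150, 148, 146, 142, 137, 138, 134, 135, 132, 130, 126, 123, 96, 78, 79, 78, 79, 77, 78, 79, 76, 76, 79, 80, 79, 78, 78, 77, 77, 78, 78, 80, 79, 77, 78, 76, 79, 77, 78, 77, 77, 79, 78]
[-17.3  -21.29   0.24]
```

```bash
python3 - <<'E'
from h import *
d=np.load('pics/w6.npz');c,K,T=d['c'],d['K'],d['T'];g=c.max(2)
for v,z in((20,.04),(68,.04),(114,.04)):print(v,[(u,int(x)) for u,x in zip(range(262,392,2),g[v,262:392:2])])
for n,(l,r),v in(): pass
E
```

```text
20 [(262, 128), (264, 128), (266, 128), (268, 128), (270, 128), (272, 126), (274, 145), (276, 247), (278, 242), (280, 242), (282, 242), (284, 242), (286, 242), (288, 242), (290, 242), (292, 242), (294, 242), (296, 242), (298, 242), (300, 242), (302, 242), (304, 242), (306, 242), (308, 242), (310, 242), (312, 242), (314, 242), (316, 242), (318, 241), (320, 242), (322, 242), (324, 241), (326, 241), (328, 241), (330, 241), (332, 241), (334, 240), (336, 241), (338, 240), (340, 240), (342, 240), (344, 240), (346, 239), (348, 239), (350, 239), (352, 238), (354, 238), (356, 239), (358, 238), (360, 238), (362, 238), (364, 237), (366, 238), (368, 238), (370, 240), (372, 143), (374, 143), (376, 145), (378, 144), (380, 145), (382, 130), (384, 76), (386, 79), (388, 78), (390, 79)]
68 [(262, 77), (264, 101), (266, 131), (268, 129), (270, 129), (272, 128), (274, 128), (276, 130), (278, 125), (280, 238), (282, 245), (284, 244), (286, 244), (288, 244), (290, 244), (292, 244), (294, 244), (296, 244), (298, 244), (300, 244), (302, 243), (304, 243), (306, 243), (308, 243), (310, 243), (312, 243), (314,
[... 536 characters left out ...]
 (274, 193), (276, 244), (278, 242), (280, 242), (282, 242), (284, 242), (286, 242), (288, 242), (290, 242), (292, 242), (294, 242), (296, 242), (298, 242), (300, 242), (302, 241), (304, 241), (306, 241), (308, 241), (310, 241), (312, 241), (314, 241), (316, 241), (318, 241), (320, 240), (322, 240), (324, 240), (326, 239), (328, 239), (330, 239), (332, 239), (334, 239), (336, 239), (338, 239), (340, 238), (342, 238), (344, 238), (346, 238), (348, 238), (350, 238), (352, 238), (354, 236), (356, 238), (358, 229), (360, 148), (362, 151), (364, 149), (366, 150), (368, 150), (370, 149), (372, 150), (374, 152), (376, 93), (378, 76), (380, 77), (382, 76), (384, 77), (386, 77), (388, 77), (390, 76)]
```

Tube centres along the stop agree to within about 7 mm: A at u 328, B at 332, C at 324, with the stop middle at 326. The spacing fits touching tubes. On to the chock.

```bash
python3 -m inch '[-17.3,-21.3,0.2,0,0,0,-17.3,-21.3,0.2,0,0,0,-17.3,-21.3,0.2,0,0,0,-17.3,-21.3,0.2,0,0,0,-17.3,-21.3,0.2,0,0,0,-17.3,-21.3,0.2,0,0,0,-17.3,-21.3,0.2,0,0,0,-17.3,-21.3,0.2,0,0,0,-17.3,-21.3,0.2,0,0,0,-17.3,-21.3,0.2,0,0,0]' 8
python3 - <<'E'
from h import *
c,K,T,im=snap('wrist');np.savez('pics/w7.npz',c=c,K=K,T=T);cv2.imwrite('pics/w7.png',c[:,:,::-1])
p=proj(K,T,[.357,.271,.02]);print(p);u,v=p.astype(int)
hs=cv2.cvtColor(c,cv2.COLOR_RGB2HSV)
m,ks=blobs(c,(5,80,60),(20,255,255),(u-100,v-100,u+100,v+100))
k=ks[0];print(cv2.contourArea(k),cv2.approxPolyDP(k,4,True)[:,0].tolist());x,y,w,h=cv2.boundingRect(k)
for vv in range(y,y+h,6):print(vv,' '.join('%3d'%(hs[vv,uu,2] if m[vv,uu] else 0) for uu in range(x,x+w,6)))
E
```

```text
clock: 27.37
ee_pos: [0.3338, 0.262, 0.257]
tool_rot: [-3.139, 0.0, -0.052]
force: [0.0, 0.1, -0.3]
opening: 0.0801
finger_force: 0.0
[315.27430884 189.05881081]
3988.5 [[317, 143], [274, 187], [321, 231], [359, 185]]
143   0   0   0   0   0   0   0   0   0   0   0   0   0   0   0
149   0   0   0   0   0   0   0 165 132   0   0   0   0   0   0
155   0   0   0   0   0   0 180 179 183 137   0   0   0   0   0
161   0   0   0   0 154 187 184 180 180 192 176   0   0   0   0
167   0   0   0 162 189 189 187 180 176 187 203 217   0   0   0
173   0   0 164 181 186 189 189 185 180 185 197 212 224   0   0
179   0 160 180 187 182 185 187 188 183 185 191 205 219 227   0
185 157 162 165 183 173 182 185 185 186 186 191 200 215 225 231
191   0 164 162 166 183 187 182 184 185 188 193 202 209 220   0
197   0   0 177 162 167 183 186 182 184 183 195 201 209   0   0
203   0   0   0 191 172 167 183 184 182 182 190 203 190   0   0
209   0   0   0   0 203 184 173 185 182 180 187 200   0   0   0
215   0   0   0   0   0 216 196 187 187 158 186   0   0   0   0
221   0   0   0   0   0   0 223 210 202 199   0   0   0   0   0
227   0   0   0   0   0   0   0 231 221   0   0   0   0   0   0
```

```bash
python3 - <<'E'
from h import *
d=np.load('pics/w7.npz');K,T=d['K'],d['T']
N,W,S,E=(317,143),(274,187),(321,231),(359,185)
for n,(b1,b2,n1,n2) in {'backSW':(W,S,N,E),'backNW':(N,W,E,S),'backNE':(E,N,S,W),'backSE':(S,E,W,N)}.items():
    B1,B2=onz(K,T,*b1,.044),onz(K,T,*b2,.044);F1,F2=onz(K,T,*n1,.002),onz(K,T,*n2,.002)
    x=(F1+F2-B1-B2)/2;c=(F1+F2+B1+B2)/4
    print(n,'back',np.linalg.norm(B1-B2).round(4),'nose',np.linalg.norm(F1-F2).round(4),'len',np.linalg.norm(x[:2]).round(4),'dir',np.arctan2(x[1],x[0]).round(3),'c',c[:2].round(4),'edge dirs',np.arctan2(*(B1-B2)[1::-1]).round(3),np.arctan2(*(F1-F2)[1::-1]).round(3))
print(T[:3,3])
for f,roi in(('pics/side0.npz',(215,150,275,195)),('pics/scene0.npz',(380,185,430,230))):
    d=np.load(f);c=d['c'];m,ks=blobs(c,(5,100,40),(20,255,255),roi,50);print(f,cv2.approxPolyDP(ks[0],1.5,True)[:,0].tolist())
    x,y,w,h=cv2.boundingRect(ks[0])
    for vv in range(y,y+h,2):print(vv,' '.join('%3d'%(c[vv,uu].max() if m[vv,uu] else 0) for uu in range(x,x+w,2)))
E
```

```text
backSW back 0.0624 nose 0.0624 len 0.0574 dir -0.834 c [0.3604 0.267 ] edge dirs 0.754 0.751
backNW back 0.0579 nose 0.0651 len 0.0656 dir -2.45 c [0.3578 0.267 ] edge dirs -0.845 -0.728
backNE back 0.0556 nose 0.07 len 0.0656 dir 2.397 c [0.3578 0.2695] edge dirs -2.39 -2.388
backSE back 0.058 nose 0.065 len 0.0599 dir 0.82 c [0.3604 0.2695] edge dirs 2.414 2.297
[0.40081999 0.25981192 0.38559866]
pics/side0.npz [[246, 158], [226, 165], [227, 179], [240, 187], [258, 180], [256, 173]]
158   0   0   0   0   0   0   0   0   0 150 144   0   0   0   0   0   0
160   0   0   0   0   0   0 162 156 161 170 180 181   0   0   0   0   0
162   0   0   0   0 184 176 167 173 183 178 182 183   0   0   0   0   0
164   0 180 197 192 176 176 184 184 182 183 183 186 188   0   0   0   0
166 224 203 193 185 143 182 181 182 183 182 186 187 190 181   0   0   0
168 207 160 185 178 180 180 182 182 184 185 185 187 189 186   0   0   0
170 180 177 206 184 183 181 179 184 183 183 185 185 183 182 176   0   0
172 183 233 222 184 188 186 186 183 183 182 182 181 181 180 179   0   0
174   0 233 227 197 195 195 191 18
[... 690 characters left out ...]
   0   0   0   0 204 200 199 201 161 200 192 179 180 169   0
202   0   0   0 209 206 198 200 198 203 202 195 202 199 191 173
204   0   0   0 213 208 202 202 202 200 203 204 201 202 161 136
206   0   0 217 212 208 203 201 202 203 201 204 204 203 131 150
208   0   0 216 214 207 202 198 201 200 204 208 207 173 148   0
210   0 226 221 214 211 202 197 199 199 200 203 197 144 136   0
212 192 231 225 219 215 207 200 197 198 198 198 183 129 132   0
214 183 220 231 224 219 212 205 199 197 198 197 124 136 130   0
216   0   0   0 216 220 218 207 201 198 197 141 128   0   0   0
218   0   0   0   0   0 163 196 206 195 185 125   0   0   0   0
220   0   0   0   0   0   0   0   0 192   0   0   0   0   0   0
```

Only "back at the lower-left" fits: both edges read 62 mm, are parallel and lie 57 mm apart. The nose therefore points to world yaw −0.82, with the centre at (0.360, 0.267). I'll turn to grip the two ends near the back.

```bash
python3 -m inch '[1.5,-1.6,7,0,0,-2.37,1.5,-1.6,7,0,0,-2.37,1.5,-1.6,7,0,0,-2.37,1.5,-1.6,7,0,0,-2.37,1.5,-1.6,7,0,0,-2.37,1.5,-1.6,7,0,0,-2.37,1.5,-1.6,7,0,0,-2.37,1.5,-1.6,7,0,0,-2.37,1.5,-1.6,7,0,0,-2.37,1.5,-1.6,7,0,0,-2.37]' 8.5
python3 -c "
from h import *
print(to([.35,.278,.18],2.32,0))"
```

```text
clock: 28.25
ee_pos: [0.3503, 0.2766, 0.1872]
tool_rot: [-3.14, -0.003, 1.202]
force: [-0.3, -0.4, -0.6]
opening: 0.0849
finger_force: 0.0
(array([ 0.12, -0.07,  0.72]), array([ 0.   , -0.003, -1.118]))
```

```bash
python3 -m inch '[0.1,-0.1,0.7,0,0,-1.118,0.1,-0.1,0.7,0,0,-1.118,0.1,-0.1,0.7,0,0,-1.118,0.1,-0.1,0.7,0,0,-1.118,0.1,-0.1,0.7,0,0,-1.118,0.1,-0.1,0.7,0,0,-1.118,0.1,-0.1,0.7,0,0,-1.118,0.1,-0.1,0.7,0,0,-1.118,0.1,-0.1,0.7,0,0,-1.118,0.1,-0.1,0.7,0,0,-1.118]' 8.5
python3 - <<'E'
from h import *
print(to([.35,.278,.02],2.32,0))
c,K,T,im=snap('wrist');np.savez('pics/w8.npz',c=c,K=K,T=T)
u,v=proj(K,T,[.360,.267,.03]).astype(int);print(u,v)
m,ks=blobs(c,(3,80,40),(20,255,255),(u-130,max(v-130,0),u+130,min(v+130,480)))
k=ks[0];a=cv2.approxPolyDP(k,5,True)[:,0];print(cv2.contourArea(k),a.tolist())
for p in a:print(p,onz(K,T,*p,.044)[:2].round(3),onz(K,T,*p,.002)[:2].round(3),'tool',rel(onz(K,T,*p,.044))[:2],rel(onz(K,T,*p,.002))[:2])
E
```

```text
clock: 29.08
ee_pos: [0.3496, 0.2781, 0.1803]
tool_rot: [3.14, -0.003, 2.32]
force: [0.4, 0.6, 0.1]
opening: 0.0852
finger_force: 0.0
(array([-7.000e-02, -1.000e-02,  1.603e+01]), array([ 0.002, -0.003,  0.   ]))
321 249
5037.5 [[285, 208], [286, 270], [355, 273], [365, 225], [359, 209]]
[285 208] [0.315 0.275] [0.317 0.267] tool [ 2.06 -2.74] [ 1.33 -3.19]
[286 270] [0.349 0.239] [0.356 0.225] tool [-2.88 -2.76] [-4.4  -3.21]
[355 273] [0.39  0.274] [0.404 0.266] tool [-3.09  2.7 ] [-4.64  3.11]
[365 225] [0.369 0.307] [0.379 0.304] tool [0.81 3.34] [-0.13  3.85]
[359 209] [0.357 0.313] [0.365 0.31 ] tool [2.04 2.84] [1.3  3.27]
```

```bash
python3 -m inch '[0,0,4,0,0,0,0,0,7.5,0,0,0,0,0,10.5,0,0,0,0,0,13,0,0,0,0,0,14.5,0,0,0,0,0,15.5,0,0,0,0,0,16,0,0,0,0,0,16,0,0,0,0,0,16,0,0,0,0,0,16,0,0,0]' 8.5
python3 -m inch '[0,0,0,0,0,0,0,0,0,0,0,0,0,0,0,0,0,0,0,0,0,0,0,0,0,0,0,0,0,0,0,0,0,0,0,0,0,0,-1,0,0,0,0,0,-3,0,0,0,0,0,-6,0,0,0,0,0,-9,0,0,0]' 5.5 40
python3 -c "
from h import *
print(to([.50,.04,.12],3.09,0))"
```

```text
clock: 29.97
ee_pos: [0.3494, 0.2798, 0.0215]
tool_rot: [3.138, -0.002, 2.315]
force: [0.7, -0.3, -0.7]
opening: 0.085
finger_force: 0.0
clock: 30.8
ee_pos: [0.3483, 0.279, 0.112]
tool_rot: [3.141, -0.003, 2.316]
force: [0.5, 0.2, -1.2]
opening: 0.0636
finger_force: 44.7
(array([-27.85,  -5.05,  -0.89]), array([ 0.002, -0.002, -0.774]))
```

```bash
python3 -m inch '[-27.1,-4.4,-0.9,0,0,-0.774,-27.1,-4.4,-0.9,0,0,-0.774,-27.1,-4.4,-0.9,0,0,-0.774,-27.1,-4.4,-0.9,0,0,-0.774,-27.1,-4.4,-0.9,0,0,-0.774,-27.1,-4.4,-0.9,0,0,-0.774,-27.1,-4.4,-0.9,0,0,-0.774,-27.1,-4.4,-0.9,0,0,-0.774,-27.1,-4.4,-0.9,0,0,-0.774,-27.1,-4.4,-0.9,0,0,-0.774]'
python3 -m inch '[0,0,0,0,0,0,0,0,0,0,0,0,0,0,0,0,0,0,0,0,0,0,0,0,0,0,0,0,0,0,0,0,0,0,0,0,0,0,0,0,0,0,0,0,0,0,0,0,0,0,0,0,0,0,0,0,0,0,0,0]' | head -3
python3 -c "
from h import *
print(to([.49,.0395,.022],3.09,0))"
```

```text
clock: 31.63
ee_pos: [0.5008, 0.0489, 0.1192]
tool_rot: [3.138, -0.0, 3.087]
force: [0.7, -0.7, -0.8]
opening: 0.0636
finger_force: 44.8
clock: 32.47
ee_pos: [0.5003, 0.0502, 0.1187]
tool_rot: [3.138, -0.001, 3.09]
(array([ 0.97, -1.15,  9.67]), array([ 0.003, -0.001, -0.   ]))
```

```bash
python3 -m inch '[1,-1.1,2,0,0,0,1,-1.1,4,0,0,0,1,-1.1,6,0,0,0,1,-1.1,7.5,0,0,0,1,-1.1,8.5,0,0,0,1,-1.1,9.2,0,0,0,1,-1.1,9.5,0,0,0,1,-1.1,9.6,0,0,0,1,-1.1,9.65,0,0,0,1,-1.1,9.65,0,0,0]'
python3 -c "
from h import *
print(to([.538,.038,.0215],3.09,0))"
```

```text
clock: 33.3
ee_pos: [0.4901, 0.04, 0.0228]
tool_rot: [3.138, 0.0, 3.09]
force: [0.0, -0.2, -1.0]
opening: 0.0636
finger_force: 44.9
(array([-4.79,  0.04,  0.13]), array([0.003, 0.   , 0.   ]))
```

```bash
python3 -m inch '[-0.6,0,0.05,0,0,0,-1.2,0,0.1,0,0,0,-1.8,0,0.1,0,0,0,-2.4,0,0.1,0,0,0,-3,0,0.1,0,0,0,-3.4,0,0.1,0,0,0,-3.8,0,0.1,0,0,0,-4,0,0.1,0,0,0,-4.2,0,0.1,0,0,0,-4.2,0,0.1,0,0,0]'
python3 -m inch '[-0.05,0,0,0,0,0,-0.1,0,0,0,0,0,-0.15,0,0,0,0,0,-0.2,0,0,0,0,0,-0.25,0,0,0,0,0,-0.3,0,0,0,0,0,-0.35,0,0,0,0,0,-0.4,0,0,0,0,0,-0.4,0,0,0,0,0,-0.4,0,0,0,0,0]' | grep -E 'force|pos'
```

```text
clock: 34.13
ee_pos: [0.5326, 0.0378, 0.0215]
tool_rot: [3.138, 0.0, 3.09]
force: [-0.8, 0.6, 4.9]
opening: 0.0635
finger_force: 45.5
ee_pos: [0.536, 0.0376, 0.0215]
force: [-6.2, -0.5, 8.4]
finger_force: 45.9
```

```bash
python3 -m inch '[-0.05,0,0,0,0,0,-0.1,0,0,0,0,0,-0.15,0,0,0,0,0,-0.2,0,0,0,0,0,-0.2,0,0,0,0,0,-0.2,0,0,0,0,0,-0.2,0,0,0,0,0,-0.2,0,0,0,0,0,-0.2,0,0,0,0,0,-0.2,0,0,0,0,0]' | grep -E 'force|pos'
```

```text
ee_pos: [0.5373, 0.0376, 0.0215]
force: [-13.5, 1.1, 14.3]
finger_force: 46.1
```

```bash
python3 -m inch '[-0.05,0,0,0,0,0,-0.1,0,0,0,0,0,-0.15,0,0,0,0,0,-0.15,0,0,0,0,0,-0.15,0,0,0,0,0,-0.15,0,0,0,0,0,-0.15,0,0,0,0,0,-0.15,0,0,0,0,0,-0.15,0,0,0,0,0,-0.15,0,0,0,0,0]' | grep -E 'force|pos'
python3 -m inch '[-0.05,0,0,0,0,0,-0.1,0,0,0,0,0,-0.1,0,0,0,0,0,-0.1,0,0,0,0,0,-0.1,0,0,0,0,0,-0.1,0,0,0,0,0,-0.1,0,0,0,0,0,-0.1,0,0,0,0,0,-0.1,0,0,0,0,0,-0.1,0,0,0,0,0]' | grep -E 'force|pos'
```

```text
ee_pos: [0.5387, 0.0376, 0.0215]
force: [-14.2, 1.4, 14.0]
finger_force: 46.4
ee_pos: [0.5398, 0.0375, 0.0215]
force: [-13.1, 0.3, 14.4]
finger_force: 46.3
```

```bash
python3 -m inch '[0,0,0,0,0,0,0,0,0,0,0,0,0,0,0,0,0,0,0,0,0,0,0,0,0,0,0,0,0,0,0,0,-1,0,0,0,0,0,-4,0,0,0,0,0,-8,0,0,0,0,0,-12,0,0,0,0,0,-16,0,0,0]' 7.8
python3 -m inch '[9,0,-4,0,0,0,9,0,-7,0,0,0,9,0,-7,0,0,0,9,0,-7,0,0,0,9,0,-7,0,0,0,9,0,-7,0,0,0,9,0,-7,0,0,0,9,0,-7,0,0,0,9,0,-7,0,0,0,9,0,-7,0,0,0]' 7.8
python3 - <<'E'
from h import *
c,K,T,im=snap('scene');np.savez('pics/c9.npz',c=c,K=K,T=T)
c,K,T,im=snap('side');np.savez('pics/s9.npz',c=c,K=K,T=T)
c,K,T,im=snap('wrist');np.savez('pics/w9.npz',c=c,K=K,T=T)
print(T[:3,3]);S=np.array([.6997,.030,0]);ex=np.array([.9987,-.051,0]);ey=np.array([.051,.9987,0])
g=c.max(2);hs=cv2.cvtColor(c,cv2.COLOR_RGB2HSV)
for y in(.02,.035):
  print('line y',y)
  out=[]
  for s in np.arange(0,.20,.002):
    u,v=proj(K,T,S-s*ex+(y-.03)*ey+[0,0,.021]); 
    if 0<=u<640 and 0<=v<480: out.append((round(float(s),3),int(g[int(v),int(u)]),int(hs[int(v),int(u),1])))
  print(out)
E
```

```text
clock: 38.3
ee_pos: [0.5397, 0.0369, 0.1839]
tool_rot: [3.138, -0.0, 3.09]
force: [0.2, -0.3, 0.1]
opening: 0.0779
finger_force: 0.0
clock: 39.13
ee_pos: [0.4505, 0.0413, 0.2506]
tool_rot: [3.138, -0.002, 3.09]
force: [0.2, -0.2, 0.5]
opening: 0.0785
finger_force: 0.0
[0.3847347  0.04592856 0.37953904]
line y 0.02
[(0.0, 51, 15), (0.002, 52, 20), (0.004, 53, 14), (0.006, 53, 19), (0.008, 52, 15), (0.01, 50, 15), (0.012, 52, 20), (0.014, 52, 20), (0.016, 48, 16), (0.018, 41, 25), (0.02, 252, 8), (0.022, 243, 4), (0.024, 237, 5), (0.026, 227, 8), (0.028, 222, 8), (0.03, 216, 9), (0.032, 214, 12), (0.034, 202, 13), (0.036, 195, 12), (0.038, 224, 7), (0.04, 228, 8), (0.042, 230, 8), (0.044, 234, 7), (0.046, 236, 5), (0.048, 239, 5), (0.05, 239, 5), (0.052, 240, 4), (0.054, 242, 3), (0.056, 245, 2), (0.058, 245, 2), (0.06, 244, 3), (0.062, 243, 3), (0.064, 237, 4), (0.066, 233, 7), (0.068, 225, 8), (0.07, 223, 8), (0.072, 220, 7), (0.074, 218, 8), (0.076, 208, 11), (0.078, 195, 12), (0.08, 205, 12), (0.082, 219, 10), (0.084, 229, 6), (0.086, 234, 7), (0.088, 235, 5), (0.09, 239, 5), (0.09
[... 2004 characters left out ...]
, 184, 14), (0.124, 166, 9), (0.126, 146, 10), (0.128, 123, 116), (0.13, 180, 145), (0.132, 177, 143), (0.134, 178, 146), (0.136, 180, 142), (0.138, 180, 142), (0.14, 179, 144), (0.142, 178, 143), (0.144, 178, 142), (0.146, 182, 143), (0.148, 183, 144), (0.15, 176, 143), (0.152, 173, 144), (0.154, 165, 142), (0.156, 117, 131), (0.158, 121, 135), (0.16, 125, 135), (0.162, 128, 133), (0.164, 129, 138), (0.166, 133, 138), (0.168, 136, 139), (0.17, 136, 139), (0.172, 129, 136), (0.174, 131, 138), (0.176, 131, 132), (0.178, 141, 137), (0.18, 129, 136), (0.182, 100, 64), (0.184, 81, 3), (0.186, 82, 6), (0.188, 81, 6), (0.19, 81, 6), (0.192, 82, 6), (0.194, 80, 6), (0.196, 129, 4), (0.198, 137, 9)]
```

```bash
python3 - <<'E'
from h import *
S=np.array([.6997,.030,0]);ex=np.array([.9987,-.051,0]);ey=np.array([.051,.9987,0])
P={}
for n,s,z in(('nose',.116,0),('crease',.158,.044),('backtop',.176,.044),('backfoot',.176,0)):
  for y in(-.032,.032):P[n+('+' if y>0 else '-')]=S-s*ex+y*ey+[0,0,z]
for f in('w9','s9','c9'):
  d=np.load(f'pics/{f}.npz');c,K,T=d['c'],d['K'],d['T']
  print(f,{k:proj(K,T,p).round().astype(int).tolist() for k,p in P.items()})
  q=np.array([proj(K,T,p) for p in P.values()]).astype(int);a=q.min(0)-12;b=q.max(0)+12;a=a.clip(0);b=np.minimum(b,[639,479])
  m,ks=blobs(c,(3,80,20),(22,255,255),(*a,*b),30)
  for k in ks:print('  area',cv2.contourArea(k),cv2.approxPolyDP(k,2,True)[:,0].tolist())
d=np.load('pics/w9.npz');c,K,T=d['c'],d['K'],d['T'];g=c.max(2)
for y in(-.028,-.02,.02,.028):
  print(y,[int(g[int(v),int(u)]) for u,v in (proj(K,T,S-s*ex+y*ey+[0,0,.021]) for s in np.arange(.12,.19,.002))])
E
```

```text
w9 {'nose-': [295, 320], 'nose+': [349, 320], 'crease-': [291, 304], 'crease+': [353, 304], 'backtop-': [291, 287], 'backtop+': [354, 287], 'backfoot-': [294, 272], 'backfoot+': [351, 272]}
  area 2701.5 [[295, 273], [292, 285], [295, 319], [350, 319], [354, 303], [354, 287], [350, 274]]
s9 {'nose-': [334, 236], 'nose+': [333, 220], 'crease-': [316, 221], 'crease+': [316, 205], 'backtop-': [308, 221], 'backtop+': [308, 205], 'backfoot-': [308, 236], 'backfoot+': [308, 220]}
  area 569.0 [[309, 205], [308, 235], [330, 236], [329, 216], [318, 206]]
c9 {'nose-': [330, 262], 'nose+': [354, 261], 'crease-': [329, 240], 'crease+': [352, 238], 'backtop-': [328, 236], 'backtop+': [351, 235], 'backfoot-': [328, 250], 'backfoot+': [350, 248]}
  area 304.0 [[352, 236], [329, 236], [329, 249], [353, 248]]
-0.028 [205, 192, 151, 140, 168, 209, 202, 200, 200, 198, 157, 179, 178, 184, 184, 190, 153, 156, 128, 128, 129, 133, 137, 135, 139, 145, 136, 139, 141, 153, 150, 131, 89, 83, 83]
-0.02 [207, 188, 173, 151, 204, 208, 194, 191, 191, 186, 179, 178, 175, 181, 184, 178, 182, 185, 157, 124, 128, 131, 135, 135, 139, 143, 135, 139, 137, 156, 239, 177, 124, 123, 125]
0.02 [199, 180, 161, 143, 171, 173, 176, 180, 181, 184, 182, 180, 179, 186, 185, 173, 169, 163, 159, 157, 157, 163, 168, 176, 179, 175, 161, 159, 158, 167, 146, 139, 138, 135, 136]
0.028 [198, 178, 159, 143, 171, 173, 176, 182, 183, 183, 182, 180, 179, 185, 185, 173, 169, 162, 161, 157, 157, 156, 157, 161, 166, 153, 144, 143, 142, 147, 129, 137, 141, 134, 136]
```

The predicted chock corners match all three views within 1–2 px: upright, centred and seated. The tube valleys are 42 mm apart, so the tubes are touching. Handing in.

```bash
python3 -c "
from plant import ctrl
print(ctrl.hand_in())"
```

```text
the job is handed in; nothing more can be done
None
```

The job is handed in at about 39 s on the robot clock: by my camera checks, the three wide tubes lie in a tight row against the middle of the stop, with the wedge upright, centred and pushed up to the open side. I got no verdict back.

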